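Hold the sprung clip open over the stock card

ROBOT

A 6-joint arm with a two-finger parallel gripper is mounted at the origin on the work surface. World frame = base frame: x ahead of the robot, y to its left, z up, the work surface at z = 0. Lengths are in m, angles in degrees, forces in N, time in s.
With the tool pointing down it reaches from about 0.25 to 0.725 m from the base axis. Payload 9.7 kg.
Tool frame: the origin (TCP) lies midway between the tips of the shut fingers; the grasp point (between the pads) lies 19 mm behind it; x points along the fingers, y is the direction in which the jaws open and shut, and the axes are right-handed (so a half turn about x gives the same grasp; the last joint's range is limited). The gripper opens to 85 mm and grips with 20 to 120 N. Pads are 22 mm wide; open, the fingers measure 114 mm over their backs; the gripper's body (76 mm by 85 mm) begins 54 mm behind the grasp point. The pads swing forward as they close: fully open they stand 13 mm farther back than shut.
Start: joints at [76.146, 4.979, 10.078, 95.1, 0, 90], TCP at [0.132, 0.534, 0.231] pointing down, gripper open.
Joint ranges: [-179.16, 179.16], [-48.56, 103.87], [-65.8, 70.77], [-126.05, 130.52], [-82.76, 87.17], [-180, 180]. Speed limits (degrees/s): [127.2, 127.2, 147.25, 180, 180, 180].

INTERFACE

Orientations are given as [roll, pitch, yaw] about the fixed x, y, z axes, in that order (R = Rz(yaw) Ry(pitch) Rx(roll)).
In Python, from workcell import bot, cams gives the robot as it stands.
- The arm moves only by the tool apply_moves, never from a script. Its argument "commands" is a list of rows, each a list of 5 numbers: the shift along the tool's x, y, z in m, then the turn about the tool's x in rad, then the opening, from -1 (shut) to 1 (fully open). In form: [[tx, ty, tz, roll, hand], ...]. A call has 1 to 12 rows; each row is the pose to reach, as a shift and turn from the pose measured when the call began, along the tool's axes at that moment; what a row does not reach only later rows make up. A row lasts 1/10 s, in which the tool goes at most 50 mm and 8.59 degrees, less where a joint would pass 70% of its speed; a pose out of reach is approached as far as the arm can. A call with a gripper value outside its range is refused whole. The fingers move at their own pace and stop on an object; "newtons" is the grip in N (left out, the last holds). Time passes only in rows, so rows that repeat a pose let the fingers close. It gives the time, the measured TCP pose, the force and the opening at its end, in the units of the state.
- bot.get_obs(): the state, without advancing time (a new reading comes with each control period).
- cams.camera(name): name is "scene" or "top"; returns a dict with "frame" (420x560x3 uint8, blue, green, red), "depth" (420x560 float32, m along the optical axis (not along the pixel's ray), 0 where there is no reading), "camera_matrix" (3x3 intrinsics, pixels), "R" (3x3) and "t" (3): a world point X has camera coordinates R X + t. Camera axes: x right, y down, z forward; pixel columns grow to the right and rows downward; lengths in m; the calibration is good to about 2 mm. A picture is of the moment at which its call begins.
- bot.job_done(): hands the job in, once; it reports no verdict.
Trained networks look in the newest picture that a camera, given by its name, has taken for a name from the list of things; names that differ only in an ending like _2 or _b are one class to them, and where a whole thing is asked for, a point or a joint stands for the part that bears it (a point fixed in the world has none). Each returns a list of dicts, best first, with "confidence" (0 to 1); they miss things now and then, are a little off and sometimes report something else, mostly with a low value. They report only what shows in the picture. A call takes as long as a camera call. They do not tell look-alikes from the thing itself.
- cams.spot_in(name, camera): "rect" ([left, top, right, bottom] in pixels, round what is visible of it).
The state is a dict: "time": time; "q": joint angles; "qd": joint speeds; "joint_efforts": joint torques, N m; "ee_pos": TCP position; "tcp_rot": TCP orientation; "wrist_force": force on the tool from outside, world axes, zero at the start; "torque": the same for the moment, N m; "opening": finger opening in m.
Only numpy, scipy, OpenCV 4.12 (cv2) and the standard library are available. Lean on these libraries where they do the work, as an engineer would, in place of code of your own. Each camera call takes 0.05 s, during which the arm holds its last target. There are 200 camera calls.

TASK

I want to slip the delivery note in beside the stock card with the yellow band. Squeeze the handles of the red spring clip so that it opens and comes off the rim of the white tub, carry it over, and bring its spread jaws down over the middle of that card's top edge, square to the card, one jaw well down on either side and neither touching it. Finish while still holding the clip squeezed open there, do not let go, and leave the cards and everything else standing where they are.

Things in the scene. Friction and masses are not known exactly. Their poses are not given: they have to be found in the camera images.
- clip: red plastic spring clip to use, upright, jaws down, biting 16 mm deep over one long rim of the white tub. Origin: middle of its steel pin, at the start 30 mm above the rim (95 mm above the table). z up; y along the pin, the jaws (60 mm wide) and the rim; it opens along x. A 12 mm thick spring coil sits on the pin. Weighs about 60 g. Let go, it snaps shut
- clip_grip (a point): point 30 mm above the pin, midway between the clip's two handle plates (34 mm wide along y, 4 mm thick), axes as clip. Shut, they lean out to +x and -x, 50 mm apart over the outsides at their tops, 50 mm above the pin. Squeezed along x to their firm stop they stand upright, 22 mm apart over the outsides, from 8 to 52 mm above the pin
- clip_a (a joint): turn of the +x lever about the pin: 0 while biting the rim, -0.03 shut empty, 0.28 at the stop, fully open; then the jaw tips are 28 mm apart and 44 mm below the pin. Each handle resists with about 6 N at mid height at first and 10 N at the stop; a grip of 20 to 40 N keeps it at the stop and centres the clip in the fingers
- clip_b (a joint): the same for the -x lever
- clip_tip_a (a point): inner lower lip of the clip's +x jaw, mid-width (1.5 mm from the clip's middle plane and 46 mm below the pin while it bites the 3 mm rim)
- clip_tip_b (a point): the same point of the clip's -x jaw
- yellow_card_top (a point): middle of the top edge of the card with the yellow band, 111 mm above the table: a stiff white card 148 mm wide (along y), 105 mm tall, 3 mm thick (along x), held upright in a weighted yellow foot 59 x 130 x 18 mm; z up. The foot stands loose on the table
- yellow_card: the same card with its foot (0.6 kg); origin under the middle of the foot, on the table; x across the card's thickness, y along its width, z up
- tub: white plastic tub fixed to the table, 130 (x) x 200 (y) x 65 mm tall, walls 3 mm; origin under its middle. The red clip bites one of its two long rims (63.5 mm either side of the middle), the blue clip the other
- spare: blue spring clip, same as the red one, on the other long rim; to be left alone; origin at the middle of its pin
- red_card: card with a red band in a red foot, same size as the yellow one; to be left alone; origin under the middle of the foot
- soy_bottle: dark sauce bottle with red cap, 54 mm diameter, 175 mm tall, bystander; origin under it
- vinegar_bottle: dark bottle with yellow cap, 52 mm diameter, 165 mm tall, bystander; origin under it
- chilli_jar: jar of chilli paste, 70 mm diameter, 85 mm tall, bystander; origin under it
- tape_roll: roll of blue tape lying flat, 72 mm diameter, 24 mm tall, bystander; origin under it
- marker: white marker pen with black cap lying on the table, 137 mm long along x, 15 mm thick, bystander; origin under it
There are look-alikes about, which are no part of the job. Leave any green look-alike of the clip alone.

How it is judged:
By the outcome, as a careful person would: the job done as asked, in the order asked, and still so for the second after the job is handed in, while the arm keeps its last pose, push and grip.
It also fails if it takes over 43 s, if anything falls off the work surface, if the arm or the gripper's body presses on something with over 40 N, if the wrist force passes 120 N, or if a joint passes its speed limit or range.

## Working session

There is one attempt and no reset: what is moved stays moved. The work goes in short steps, Python scripts to look and compute and a tool call to move; the robot and the scene stay as the last step left them, time stands still between calls to the robot, and variables do not carry over. Pictures are saved under pics/ and viewed, about 8 in all and at most 12, crops included, and the job is handed in when it is done.

Besides the shell and the picture viewer there is one more tool, called as name(argument=value, ...), one argument or row to a line, values as JSON. apply_moves: Moves the arm, as the interface text tells. Its arguments: {"type":"object","properties":{"commands":{"type":"array"},"newtons":{"type":"number"}},"required":["commands"]}

```bash
mkdir -p pics; cat > h.py <<'E'
import numpy as np, cv2
from workcell import bot, cams
def world(c):
    d=c["depth"];K=c["camera_matrix"];v,u=np.indices(d.shape)
    p=np.stack([(u-K[0,2])/K[0,0]*d,(v-K[1,2])/K[1,1]*d,d],-1)
    return (p-np.array(c["t"]))@np.array(c["R"])
E
python3 - <<'E'
from h import *
ims={}
for n in("scene","top"):
    c=cams.camera(n); np.savez("%s.npz"%n,**{k:np.array(v) for k,v in c.items()})
    cv2.imwrite(f"pics/{n}0.png",c["frame"]); print(n,np.array(c["R"]).round(3).tolist(),np.array(c["t"]).round(3))
    for t in("clip","yellow_card","red_card","tub"):
        print(t,[(np.round(x["rect"]).tolist(),round(x["confidence"],2)) for x in cams.spot_in(t,n)])
o=bot.get_obs();print(o)
E
```

```text
scene [[-0.037, 0.999, -0.02], [0.696, 0.011, -0.718], [-0.717, -0.04, -0.695]] [ 0.072 -0.288  1.64 ]
clip [([343.0, 176.0, 360.0, 205.0], 0.8), ([365.0, 165.0, 386.0, 193.0], 0.69), ([342.0, 182.0, 364.0, 202.0], 0.6), ([370.0, 174.0, 386.0, 192.0], 0.53), ([349.0, 172.0, 357.0, 190.0], 0.45)]
yellow_card [([202.0, 232.0, 256.0, 278.0], 0.76), ([278.0, 274.0, 306.0, 301.0], 0.74)]
red_card [([237.0, 194.0, 283.0, 232.0], 0.79)]
tub [([315.0, 195.0, 394.0, 243.0], 0.75), ([342.0, 183.0, 362.0, 202.0], 0.42), ([341.0, 200.0, 364.0, 234.0], 0.18)]
top [[0.009, -1.0, 0.02], [-0.997, -0.01, -0.076], [0.077, -0.02, -0.997]] [-0.057  0.543  0.978]
clip [([106.0, 292.0, 140.0, 317.0], 0.97), ([146.0, 247.0, 178.0, 271.0], 0.86), ([107.0, 303.0, 141.0, 319.0], 0.78), ([157.0, 188.0, 184.0, 212.0], 0.64), ([150.0, 246.0, 175.0, 256.0], 0.58), ([108.0, 292.0, 140.0, 308.0], 0.48), ([149.0, 254.0, 180.0, 270.0], 0.45)]
yellow_card [([297.0, 151.0, 360.0, 187.0], 0.68)]
red_card [([261.0, 222.0, 321.0, 248.0], 0.7)]
tub [([116.0, 194.0, 214.0, 264.0], 0.74), ([153.0, 185.0, 184.0, 208.0], 0.49)]
{'time': 0.5, 'q': array([7.61447019e+01, 4.97946940e+00, 1.00758023e+01, 9.50991141e+01,
       1.01452891e-03, 8.99981790e+01]), 'qd': array([-0.02677058,  0.00191052, -0.01226002, -0.10625008, -0.05635716,
        0.02780714]), 'joint_efforts': array([ 1.44735864e-04, -5.19651926e+01,  4.64540076e+01,  1.87012134e-03,
        3.65766357e-05, -5.21485788e-08]), 'ee_pos': array([0.13170049, 0.53398421, 0.23125706]), 'tcp_rot': array([-110.04309615,   89.99703957, -123.89657328]), 'wrist_force': array([-0.26052116, -0.27826064,  0.17523512]), 'torque': array([ 0.03493379,  0.04555347, -0.012776  ]), 'opening': 0.08542631546892522}
```

```bash
python3 - <<'E'
import cv2
a=cv2.imread("pics/top0.png")[120:345,80:380];cv2.imwrite("pics/t1.png",cv2.resize(a,(800,600),interpolation=cv2.INTER_CUBIC))
a=cv2.imread("pics/scene0.png")[140:320,180:420];cv2.imwrite("pics/s1.png",cv2.resize(a,(800,600),interpolation=cv2.INTER_CUBIC))
E
```

```text
(no output)
```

View pics/t1.png

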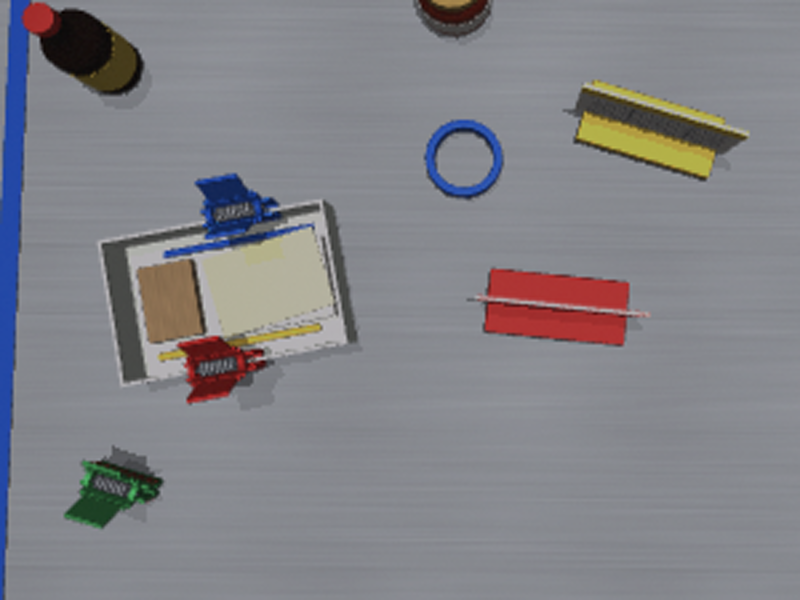

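View pics/s1.png

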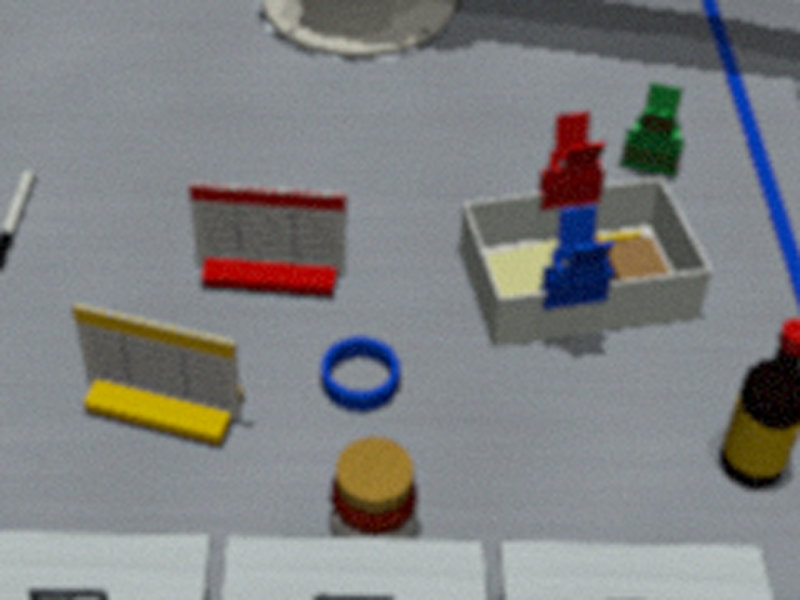

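```bash
cat > m.py <<'E'
from h import *
def get(n): 
    c=dict(np.load(n+".npz")); return c["frame"],world(c)
def red(f):
    h=cv2.cvtColor(f,cv2.COLOR_BGR2HSV); return ((h[...,0]<8)|(h[...,0]>172))&(h[...,1]>140)&(h[...,2]>60)
def yel(f):
    h=cv2.cvtColor(f,cv2.COLOR_BGR2HSV); return (abs(h[...,0].astype(int)-27)<7)&(h[...,1]>120)&(h[...,2]>60)
def rect(p): 
    r=cv2.minAreaRect((p[:,:2]*1000).astype(np.float32)); return np.round(r[0],1),np.round(r[1],1),round(r[2],1)
E
python3 - <<'E'
from m import *
B={"top":dict(clip=(145,245,182,275),tub=(112,190,218,268),yc=(290,145,365,192),rc=(255,215,325,252)),
 "scene":dict(clip=(338,172,366,204),tub=(313,190,396,245),yc=(200,230,256,275),rc=(235,193,286,230))}
for n in B:
    f,P=get(n)
    def sub(k,m=None):
        l,t,r,b=B[n][k]; s=np.s_[t:b,l:r]; q=P[s].reshape(-1,3); return q if m is None else q[m[s].ravel()]
    p=sub("clip",red(f)); p=p[p[:,2]>.055]; print(n,"clip",len(p),p.min(0).round(3),p.max(0).round(3))
    for lo,hi in((.05,.085),(.085,.11),(.11,.16)):
        q=p[(p[:,2]>lo)&(p[:,2]<hi)]; 
        if len(q)>4: print("  z",lo,rect(q),q.mean(0).round(4),len(q))
    p=sub("tub"); q=p[(p[:,2]>.058)&(p[:,2]<.07)]; print(" tub rim",rect(q),len(q))
    for k in("yc","rc"):
        p=sub(k); q=p[(p[:,2]>.03)&(p[:,2]<.13)]; t=q[q[:,2]>.1]; print(" ",k,"card",rect(q),"top",rect(t),len(t),t[:,2].max().round(3))
        x,y=t[:,:2].T*1000
        vx,vy,x0,y0=cv2.fitLine(t[:,:2].astype(np.float32)*1000,cv2.DIST_HUBER,0,.01,.01).ravel();s=(t[:,:2]*1000-[x0,y0])@[vx,vy]
        m=(s.min()+s.max())/2;print("   line dir deg",np.degrees(np.arctan2(vy,vx)).round(1),"mid",x0+m*vx,y0+m*vy,"len",np.ptp(s))
        g=p[(p[:,2]>.012)&(p[:,2]<.022)]; print("   foot",rect(g),len(g))
E
```

```text
top clip 363 [ 0.395 -0.032  0.06 ] [0.467 0.235 1.018]
  z 0.05 (array([426.9, 181.2]), array([12.2, 13.8]), 87.1) [0.4263 0.1804 0.0683] 18
  z 0.085 (array([419.3, 205.2]), array([26.6, 58.3]), 13.0) [0.4208 0.2033 0.1016] 150
  z 0.11 (array([420.8, 204.8]), array([47.8, 34.9]), 12.1) [0.4206 0.2047 0.1301] 193
 tub rim (array([483.9, 212.2]), array([141.7, 201.4]), 11.8) 438
  yc card (array([ 642. , -172.2]), array([147.9,   5.3]), 74.0) top (array([ 642. , -172.4]), array([147.4,   5.2]), 73.8) 182 0.117
   line dir deg 73.9 mid 640.8332370251608 -172.105819443087 len 147.3610843310884
   foot (array([ 642.1, -172.8]), array([145.4,  60. ]), 73.9) 713
  rc card (array([473.9, -84.6]), array([146.7,   4. ]), 84.7) top (array([473.9, -84.6]), array([146.7,   4. ]), 84.7) 124 0.116
   line dir deg 84.7 mid 473.8890082539348 -84.56860613576336 len 146.73753783926455
   foot (array([473.9, -85.1]), array([130.2,  58.9]), 84.8) 1090
scene clip 343 [0.396 0.179 0.055] [0.45  0.233 0.145]
  z 0.05 (array([427.2, 206.3]), array([53.6, 21.4]), 86.4) [0.4292 0.2045 0.0712] 117
  z 0.085 (array([423.5, 203.2]), array([31.9, 52. ]), 15.9) [0.4276 0.2011 0.0986] 93
  z 0.11 (array([423.5, 203.8]), array([52.3, 34.2]), 16.2) [0.4186 0.2037 0.1279] 133
 tub rim (array([486.3, 213.5]), array([142.5, 204.1]), 13.2) 392
  yc card (array([ 644.4, -170.7]), array([148.7,   8.8]), 74.5) top (array([ 644.8, -170.7]), array([146.8,   8.2]), 75.1) 172 0.114
   line dir deg 73.9 mid 644.8388903267186 -170.7288256574924 len 146.8529896264186
   foot (array([ 657.4, -171.5]), array([143.8,  56.7]), 86.0) 428
  rc card (array([476.2, -84.6]), array([145.6,  10.2]), 85.2) top (array([476.2, -84.3]), array([144.4,  10.2]), 85.2) 150 0.115
   line dir deg 84.6 mid 476.5404515633398 -84.32682823886779 len 144.45300086424373
   foot (array([488.6, -85.9]), array([145.7,  38.1]), 83.8) 336
```

```bash
cat >> m.py <<'E'
from scipy.spatial.transform import Rotation as Ro
def plan(tx,ty,tz,axdeg):
    "tool shift and roll that puts TCP at t with tool y along +-axdeg"
    o=bot.get_obs(); R=Ro.from_euler("xyz",o["tcp_rot"],degrees=True).as_matrix(); p=np.array(o["ee_pos"])
    s=R.T@(np.array([tx,ty,tz])-p); y=R[:,1]; a=np.degrees(np.arctan2(y[1],y[0]))
    d=(axdeg-a+90)%180-90   # world turn about +z
    print("pos",p.round(4),"R\n",R.round(3),"\nshift",s.round(4),"roll",np.radians(-d).round(4) if R[2,0]<0 else np.radians(d).round(4),"q6",o["q"][5].round(1),"open",round(o["opening"],4),"t",round(o["time"],2),"F",np.round(o["wrist_force"],1))
E
python3 - <<'E'
from m import *
for n in("top","scene"):
    f,P=get(n); m=((P[...,2]>.1)&(P[...,2]<.5)&(P[...,0]>.2)&(P[...,0]<.9)&(abs(P[...,1])<.6)).astype(np.uint8)
    k,l,s,c=cv2.connectedComponentsWithStats(m)
    for i in range(1,k):
        if s[i,4]>8: q=P[l==i]; print(n,s[i,:5],q.min(0).round(3),q.max(0).round(3))
    for box in ((112,190,218,268) if n=="top" else (313,190,396,245),):
        l_,t,r,b=box;q=P[t:b,l_:r].reshape(-1,3);q=q[(abs(q[:,2]-.065)<.006)]
        # rotate by th, find best concentration at |x|=63.5
        best=[]
        for th in np.arange(8,17,.25):
            a=np.radians(th);X=q[:,:2]@[np.cos(a),np.sin(a)]
            for c0 in np.arange(.5,.53,.0005):pass
            h=np.histogram(X,bins=np.arange(X.min(),X.max(),.002))[0];best.append((int((h.astype(float)**2).sum()),th))
        print(sorted(best)[-4:])
plan(.422,.204,.15,12.2)
E
```

```text
top [ 129   47   82   30 1813] [0.839 0.104 0.1  ] [0.9   0.292 0.123]
top [ 216   48   80   30 1761] [ 0.84  -0.094  0.1  ] [0.9   0.092 0.123]
top [ 301   50   80   30 1680] [ 0.838 -0.294  0.1  ] [ 0.9   -0.107  0.122]
top [498  65  21  52 686] [ 0.754 -0.6    0.1  ] [ 0.871 -0.57   0.135]
top [   0   70   39   99 3044] [0.616 0.498 0.1  ] [0.822 0.578 0.203]
top [ 88 121  32  26 561] [0.67  0.308 0.1  ] [0.722 0.359 0.179]
top [422 147  29  22 449] [ 0.63  -0.439  0.1  ] [ 0.679 -0.389  0.169]
top [ 501  147   46  137 4380] [ 0.375 -0.6    0.1  ] [ 0.662 -0.57   0.205]
top [298 151  63  21 182] [ 0.62  -0.243  0.1  ] [ 0.663 -0.101  0.117]
top [153 185  26  25 360] [0.526 0.171 0.1  ] [0.578 0.22  0.147]
top [258 231  66   8 124] [ 0.466 -0.158  0.1  ] [ 0.481 -0.011  0.116]
top [147 246  25  25 371] [0.395 0.182 0.1  ] [0.446 0.23  0.145]
[(9629, np.float64(10.75)), (9793, np.float64(11.0)), (10361, np.float64(11.25)), (10407, np.float64(11.5))]
scene [  62  155   47   86 1769] [ 0.378 -0.6    0.1  ] [ 0.666 -0.568  0.202]
scene [345 174  17  19 219] [0.396 0.184 0.1  ] [0.45  0
[... 476 characters left out ...]
62 -0.6    0.1  ] [ 0.881 -0.569  0.133]
scene [164 300  79  22 838] [ 0.842 -0.293  0.1  ] [ 0.9   -0.106  0.119]
scene [247 301  80  23 944] [ 0.842 -0.093  0.1  ] [0.9   0.094 0.118]
scene [ 331  303   83   23 1006] [0.843 0.107 0.1  ] [0.9   0.294 0.118]
scene [163 317   6   4   9] [ 0.892 -0.291  0.1  ] [ 0.9   -0.279  0.102]
scene [364 323   7   2   9] [0.896 0.181 0.1  ] [0.899 0.195 0.102]
[(5850, np.float64(15.75)), (5863, np.float64(14.75)), (5880, np.float64(14.5)), (5922, np.float64(15.5))]
pos [0.1317 0.534  0.2313] R
 [[-0.     0.239  0.971]
 [-0.     0.971 -0.239]
 [-1.    -0.    -0.   ]] 
shift [ 0.0813 -0.2509  0.3609] roll 1.1161 q6 90.0 open 0.0854 t 0.5 F [-0.3 -0.3  0.2]
```

apply_moves(
  commands=[
    [0,-0.03,0.04,0.12,1],
    [0,-0.06,0.08,0.25,1],
    [0,-0.085,0.12,0.37,1],
    [0,-0.11,0.16,0.5,1],
    [0,-0.14,0.2,0.62,1],
    [0,-0.165,0.24,0.74,1],
    [0,-0.19,0.28,0.87,1],
    [0,-0.22,0.32,1.0,1],
    [0,-0.251,0.361,1.12,1],
    [0,-0.251,0.361,1.12,1],
    [0,-0.251,0.361,1.12,1],
    [0,-0.251,0.361,1.12,1],
  ],
  newtons=30,
)

```text
time: 1.7
ee_pos: [0.4217, 0.2044, 0.2313]
tcp_rot: [-143.1, 90.0, 139.0]
wrist_force: [-0.3, -0.4, 0.2]
opening: 0.0854
```

```bash
python3 - <<'E'
from m import *
plan(.422,.204,.106,12.0)
E
```

```text
pos [0.4217 0.2044 0.2313] R
 [[-0.     0.978  0.209]
 [ 0.     0.209 -0.978]
 [-1.    -0.    -0.   ]] 
shift [0.1253 0.0003 0.0005] roll 0.001 q6 103.8 open 0.0854 t 1.7 F [-0.3 -0.4  0.2]
```

apply_moves(
  commands=[
    [0.03,0,0,0,1],
    [0.06,0,0,0,1],
    [0.09,0,0,0,1],
    [0.11,0,0,0,1],
    [0.125,0,0,0,1],
    [0.125,0,0,0,1],
    [0.125,0,0,0,0.3],
    [0.125,0,0,0,0.1],
    [0.125,0,0,0,0.1],
    [0.125,0,0,0,0.1],
  ],
)

```text
time: 2.7
ee_pos: [0.422, 0.2046, 0.107]
tcp_rot: [118.5, 89.9, 40.5]
wrist_force: [0.9, 0.4, 0.3]
opening: 0.0472
```

apply_moves(
  commands=[
    [0,0,0,0,-0.2],
    [0,0,0,0,-0.4],
    [0,0,0,0,-0.7],
    [0,0,0,0,-1],
    [0,0,0,0,-1],
    [0,0,0,0,-1],
    [0,0,0,0,-1],
    [0,0,0,0,-1],
    [0,0,0,0,-1],
    [0,0,0,0,-1],
  ],
)

```text
time: 3.7
ee_pos: [0.422, 0.2046, 0.107]
tcp_rot: [119.3, 89.9, 41.3]
wrist_force: [-0.1, 0.7, -1.3]
opening: 0.0208
```

```bash
python3 - <<'E'
from m import *
c=cams.camera("scene");cv2.imwrite("pics/s2.png",cv2.resize(c["frame"][120:240,290:450],(800,600),interpolation=cv2.INTER_CUBIC))
plan(.422,.204,.106,12.0)
E
```

```text
pos [0.422  0.2046 0.107 ] R
 [[ 0.001  0.978  0.209]
 [ 0.001  0.209 -0.978]
 [-1.     0.001 -0.   ]] 
shift [ 0.001  -0.0001  0.0006] roll 0.0009 q6 103.8 open 0.0208 t 3.75 F [ 0.7 -0.4  0.5]
```

View pics/s2.png

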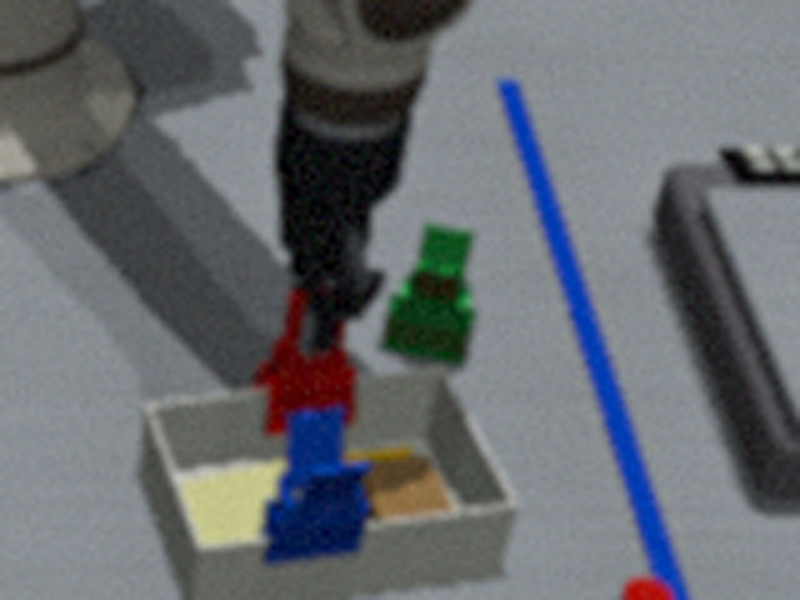

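apply_moves(
  commands=[
    [-0.01,0,0,0,-1],
    [-0.025,0,0,0,-1],
    [-0.045,0,0,0,-1],
    [-0.065,0,0,0,-1],
    [-0.085,0,0,0,-1],
    [-0.105,0,0,0,-1],
    [-0.12,0,0,0,-1],
    [-0.12,0,0,0,-1],
    [-0.12,0,0,0,-1],
  ],
)

```text
time: 4.65
ee_pos: [0.4221, 0.2046, 0.2275]
tcp_rot: [111.7, 89.9, 33.7]
wrist_force: [-0.4, 0.0, -1.1]
opening: 0.0205
```

```bash
python3 - <<'E'
from m import *
plan(.643,-.1715,.227,-16.1)
c=cams.camera("scene");f=c["frame"];P=world(c);m=red(f)&(P[...,2]>.1)&(P[...,2]<.3)&(P[...,1]>.1)&(P[...,1]<.3)&(P[...,0]<.6)
q=P[m];print(len(q),q.min(0).round(4),q.max(0).round(4))
E
```

```text
pos [0.4221 0.2046 0.2275] R
 [[ 0.002  0.978  0.209]
 [ 0.001  0.209 -0.978]
 [-1.     0.002 -0.001]] 
shift [4.000e-04 1.375e-01 4.139e-01] roll 0.4913 q6 103.8 open 0.0205 t 4.65 F [-0.4  0.  -1.1]
360 [-0.7081  0.176   0.1659] [0.451  0.2371 0.2601]
```

apply_moves(
  commands=[
    [0,0.007,0.02,0.02,-1],
    [0,0.02,0.06,0.07,-1],
    [0,0.033,0.1,0.12,-1],
    [0,0.047,0.14,0.17,-1],
    [0,0.06,0.18,0.21,-1],
    [0,0.073,0.22,0.26,-1],
    [0,0.087,0.26,0.31,-1],
    [0,0.1,0.3,0.36,-1],
    [0,0.113,0.34,0.4,-1],
    [0,0.125,0.375,0.45,-1],
    [0,0.134,0.4,0.48,-1],
    [0,0.1375,0.414,0.491,-1],
  ],
)

```text
time: 5.9
ee_pos: [0.6431, -0.1737, 0.2245]
tcp_rot: [-100.9, 89.9, 152.9]
wrist_force: [-0.6, -0.5, -0.8]
opening: 0.0204
```

apply_moves(
  commands=[
    [0,0,0,0,-1],
    [0,0,0,0,-1],
  ],
)

```text
time: 6.1
ee_pos: [0.6427, -0.1736, 0.2231]
tcp_rot: [-96.0, 89.7, 157.8]
wrist_force: [-0.1, 0.3, -0.1]
opening: 0.0212
```

```bash
cat > rel.py <<'E'
from m import *
import sys
tag=sys.argv[1]
for n in("top","scene"):
    c=cams.camera(n);np.savez(n+".npz",**{k:np.array(v) for k,v in c.items()});f=c["frame"];P=world(c)
    near=(abs(P[...,0]-.643)<.12)&(abs(P[...,1]+.1715)<.13)
    q=P[red(f)&near&(P[...,2]>.07)&(P[...,2]<.3)]
    a=np.radians(-16.1);ex=np.array([np.cos(a),np.sin(a)]);ey=np.array([-ex[1],ex[0]])
    if len(q)>5:
        d=q[:,:2]-[.643,-.1715];X=np.c_[d@ex,d@ey,q[:,2]]*1000
        print(n,"clip",len(q),"pct1",np.percentile(X,1,axis=0).round(1),"pct99",np.percentile(X,99,axis=0).round(1),rect(q))
    g=f.astype(int);hsv=cv2.cvtColor(f,cv2.COLOR_BGR2HSV)
    t=P[near&~red(f)&(P[...,2]>.098)&(P[...,2]<.12)];d=t[:,:2]-[.643,-.1715];X=np.c_[d@ex,d@ey,t[:,2]]*1000;X=X[abs(X[:,0])<15]
    if len(X): print(n,"card top",len(X),np.median(X,axis=0).round(1),"y",X[:,1].min().round(1),X[:,1].max().round(1),"slope deg",np.degrees(np.polyfit(X[:,1],X[:,0],1)[0]).round(2))
    K=c["camera_matrix"];pc=np.array(c["R"])@[.643,-.1715,.15]+c["t"];u,v=(K@pc)[:2]/pc[2];u=int(u);v=int(v)
    l,tp=max(0,u-60),max(0,v-55)
    im=cv2.resize(f[tp:tp+110,l:l+110],(400,400),interpolation=cv2.INTER_CUBIC);cv2.imwrite(f"pics/{tag}_{n}.png",im)
cv2.imwrite(f"pics/{tag}.png",np.hstack([cv2.imread(f"pics/{tag}_{n}.png") for n in("top","scene")]))
plan(.643,-.1715,.227,-16.1)
E
python3 rel.py h1
```

```text
top clip 153 pct1 [-19.5   4.6 164.5] pct99 [  9.7  29.  254.5] (array([ 644.7, -155. ]), array([25.5, 33.3]), 73.5)
top card top 61 [ -1.8  48.  110.3] y 26.4 71.8 slope deg 1.08
scene clip 444 pct1 [-10.4 -24.8 163.8] pct99 [ 21.3  29.4 254.6] (array([ 650.5, -170.6]), array([58.3, 34.6]), 80.4)
scene card top 193 [  1.8   3.2 107. ] y -73.2 74.1 slope deg -0.18
pos [ 0.6427 -0.1729  0.2243] R
 [[-0.003  0.96  -0.279]
 [ 0.001 -0.279 -0.96 ]
 [-1.    -0.003 -0.001]] 
shift [-0.0027 -0.0001 -0.0014] roll -0.0015 q6 91.1 open 0.0207 t 6.2 F [ 0.1  0.9 -1. ]
```

View pics/h1.png

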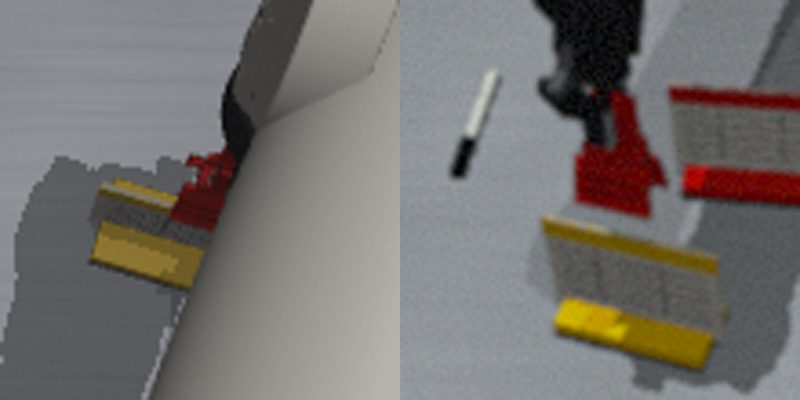

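apply_moves(
  commands=[
    [0.01,0,0.001,0,-1],
    [0.02,0,0.0015,0,-1],
    [0.03,0,0.0015,0,-1],
    [0.04,0,0.0015,0,-1],
    [0.045,0,0.0015,0,-1],
    [0.045,0,0.0015,0,-1],
    [0.045,0,0.0015,0,-1],
    [0.045,0,0.0015,0,-1],
  ],
)

```text
time: 7.0
ee_pos: [0.6424, -0.1744, 0.1798]
tcp_rot: [-105.7, 89.9, 148.1]
wrist_force: [-1.1, -0.3, -0.6]
opening: 0.0207
```

```bash
python3 rel.py h2
```

```text
top clip 136 pct1 [-19.7   4.2 118.8] pct99 [ 13.7  27.9 211. ] (array([ 644.7, -155.5]), array([24.3, 34.8]), 74.8)
top card top 62 [ -2.   49.  110.4] y 26.5 72.5 slope deg 0.04
scene clip 424 pct1 [-10.8 -27.5 118.8] pct99 [ 22.2  28.8 210.9] (array([ 650.2, -172.7]), array([59.7, 34.3]), 78.8)
scene card top 112 [  1.5  31.8 106.6] y -72.5 74.2 slope deg -0.24
pos [ 0.6424 -0.1744  0.1798] R
 [[-0.002  0.96  -0.279]
 [ 0.001 -0.279 -0.96 ]
 [-1.    -0.002 -0.001]] 
shift [-0.0472 -0.0003 -0.003 ] roll -0.0015 q6 91.0 open 0.0204 t 7.1 F [0.4 0.3 0.3]
```

View pics/h2.png

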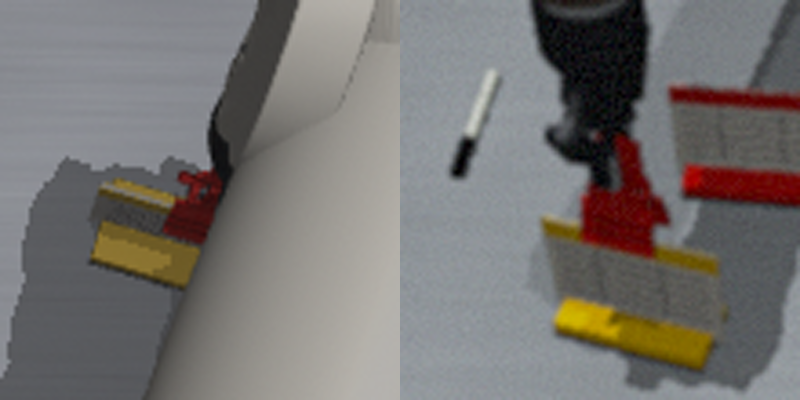

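apply_moves(
  commands=[
    [0,-0.001,0,0,-1],
    [0.006,-0.001,0,0,-1],
    [0.012,-0.001,0,0,-1],
    [0.018,-0.001,0,0,-1],
    [0.024,-0.001,0,0,-1],
    [0.03,-0.001,0,0,-1],
    [0.031,-0.001,0,0,-1],
    [0.031,-0.001,0,0,-1],
    [0.031,-0.001,0,0,-1],
  ],
)

```text
time: 8.0
ee_pos: [0.6415, -0.1741, 0.1491]
tcp_rot: [-109.1, 89.9, 144.7]
wrist_force: [0.4, -0.0, -0.7]
opening: 0.0207
```

```bash
python3 rel.py h3
```

```text
top clip 124 pct1 [-20.   5.  88.] pct99 [ 12.   28.2 180.5] (array([ 644.3, -154.4]), array([24.2, 33.5]), 76.8)
top card top 77 [ -2.1  44.4 111.1] y 3.7 72.5 slope deg 6.83
scene clip 393 pct1 [-10.3 -29.   88. ] pct99 [ 20.9  28.4 179.5] (array([ 648.3, -174.2]), array([60.2, 35.8]), 79.8)
scene card top 123 [  2.   30.8 107.3] y -73.7 74.5 slope deg -0.19
pos [ 0.6415 -0.1741  0.1492] R
 [[-0.001  0.96  -0.279]
 [ 0.001 -0.279 -0.96 ]
 [-1.    -0.002 -0.001]] 
shift [-0.0778  0.0006 -0.0029] roll -0.0015 q6 91.0 open 0.0203 t 8.1 F [-0.   0.3 -0.1]
```

View pics/h3.png

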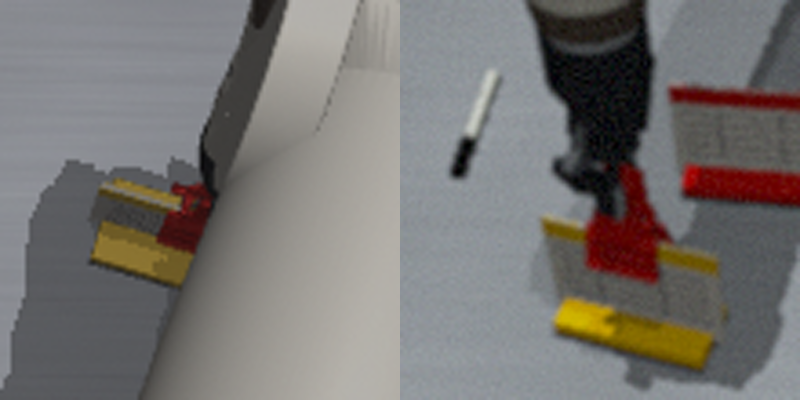

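```bash
python3 -c "
from workcell import bot
print(bot.job_done()); o=bot.get_obs(); print(o['time'],o['opening'],o['wrist_force'])"
```

```text
the job is handed in; nothing more can be done
None
the job is handed in; nothing more can be done
```

I squeezed the red clip open, lifted it off the tub rim and carried it over. Its open jaws now sit over the middle of the yellow-banded card's top edge. I handed the job in at about 8 s, with the clip still held open at 30 N.

My last checks, made just before handing in:

- **Depth:** the jaw tips are about 23 mm below the card's top edge.
- **Centring across the card:** the outer jaw faces are about 19 mm in front of the card and 18 mm behind it.
- **Centring along the card:** the clip is within about 1 mm of the middle.
- **Squareness:** the tool is within about 0.1° of the card's measured angle. The card's slope read −0.2° in the scene camera. The top camera read 6.8°, which I put down to clip pixels mixed into a mostly hidden card edge.
- **Contact:** the card had not visibly moved, and the wrist force read about zero. I judged that neither jaw touches the card from the positions and the force, because the arm hides the gap from both cameras.
- **Grip:** the fingers read about 20.5 mm, against 22 mm expected at the handles' stop. I took that as fully squeezed.

- **Camera offset:** the two cameras disagreed by about 4 mm on absolute x position, so I measured clip against card within each picture.
- **Clip height:** the clip sits about 3–4 mm lower in the fingers than planned; I set the depth from the measured tips.
- **Not checked:** my check of the final state after handing in returned nothing, because the interface had closed. I also did not re-measure the other objects at the end.

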